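# Refit the washed juicer parts and hold the reamer down for a test run

### The arm

A 6-joint arm with a two-finger parallel gripper is mounted at the origin on a cart in front of the work surface, level with it; the furniture and walls round the work are solid. World frame = base frame: x ahead of the robot, y to its left, z up, the work surface at z = 0. Lengths are in m, angles in rad, forces in N, time in s.
With the tool pointing down it reaches from about 0.275 to 0.825 m from the base axis. Payload 5.2 kg.
Tool frame: the origin (TCP) lies between the finger pads; the fingertips stand 14 mm ahead of it and the grasp point (between the pads) lies 5 mm behind it; z points along the fingers, y is the line along which they close (so a half turn about z gives the same grasp; the last joint's range is limited). The gripper opens to 93 mm and grips with 3 to 60 N. Pads are 15 mm wide; open, the fingers measure 128 mm over their backs; the gripper's body (75 mm by 188 mm) begins 65 mm behind the grasp point.
Start: joints at [-1.395, 0.259, 1.535, -0, 1.348, -0.203], TCP at [0.203, -0.511, 0.199] pointing down, gripper open.
Joint ranges: [-3.14, 3.14], [-0.91, 2.08], [0.19, 2.58], [-1.22, 4.36], [0.22, 2.71], [-3.12, 3.12]. Speed limits (rad/s): [2.57, 2.57, 3.14, 3.14, 3.14, 3.14].

### API

Orientations are given as a 3x3 rotation matrix whose columns are the frame's x, y, z axes.
In Python, from cell import arm gives the robot as it stands. The module is installed in compiled form; this text tells all that it offers.
- The arm moves only by the tool drive_tool, never from a script. Its argument "increments" is text: rows parted by semicolons, each of 7 numbers parted by spaces: the turn, a rotation vector about the world's x, y, z in rad, then the shift along the world's x, y, z in cm, then the finger opening in cm, from 0 to 9.3. A call has exactly 10 rows; each row is the pose to reach, as a shift and turn from the pose commanded when the call began; what a row does not reach only later rows make up. A row lasts 1/10 s, in which the tool goes at most 50 mm and 8.59 degrees, less where a joint would pass 70% of its speed; a pose out of reach is approached as far as the arm can. A call with a gripper value outside its range is refused whole. The fingers move at their own pace and stop on an object; "grip_force" is the grip in N (left out, the last holds). Time passes only in rows, so rows that repeat a pose let the fingers close, or fill a call up. It gives the time, the measured TCP pose, the force, the opening and the grip force at its end, in the units of the state.
- arm.state(): the state, without advancing time (a new reading comes with each control period).
- arm.read_camera(name): name is "side" or "top" or "wrist"; returns the picture (384x512x3 uint8, red, green, blue); there is no depth.
- arm.get_calibration(name): a dict with "camera_matrix" (3x3 intrinsics, pixels), "R" (3x3) and "t" (3): a world point X has camera coordinates R X + t. Camera axes: x right, y down, z forward; pixel columns grow to the right and rows downward; lengths in m; the calibration is good to about 2 mm. A picture is of the moment at which its call begins: read the wrist's pose just before it. get_calibration takes no time and is no camera call; for the wrist camera it gives the pose at the moment of the call.
- arm.finish_job(): hands the job in; it is judged then, once.
The state is a dict: "time": time; "joints": joint angles; "qvel": joint speeds; "effort": joint torques, N m; "eef_pos": TCP position; "eef_rot": TCP orientation; "ft_force": force on the tool from outside, world axes, zero at the start; "ft_torque": the same for the moment, N m; "grip_width": finger opening in m; "grasp_force": force on a finger pad.
Only numpy, scipy, OpenCV 4.12 (cv2) and the standard library are available. Lean on these libraries where they do the work, as an engineer would, in place of code of your own. Each camera call takes 0.05 s, during which the arm holds its last target. There are 200 camera calls.

### The job

The citrus juicer's strainer and reamer have been washed and lie on the small sheet pan: lay the strainer in the juicer's bowl over the drive shaft, flat on its ribs, then set the reamer on the shaft, turning it until its splines mesh and it slides fully home. The juicer runs only while the reamer is pressed, so press the reamer down until the sprung drive bottoms out and finish like that, still holding the reamer pressed down, not letting go. Do not knock over or push aside the glass under the spout, the tape roll or the jars.

Things in the scene. Friction and masses are not known exactly. Their poses are not given: they have to be found in the camera images.
- juicer: Electric citrus juicer, fixed: round steel motor housing 147 mm across at the foot under an open black bowl (rim 143 mm across outside, 133 inside, 130 mm above the counter; 118 mm inside at the ribs on its floor). Origin: centre of its underside on the counter, z up. A spout points to its -x, over the glass. The vertical drive shaft stands on its axis, up through the bowl.
- strainer_seat (a point): On the juicer's axis at the top of the six ribs of the bowl's floor, 96 mm above the counter: the strainer's origin lies here when it is seated.
- drive_seat (a point): On the drive shaft's axis, top of its round shoulder (26 mm across, the shaft's widest part), 128 mm above the counter while up; sinks and turns with the drive. The reamer's origin lies here when home. Six spline teeth stand on the shoulder, along this point's x axis and every 60 degrees from it, at any angle at the start; the shaft turns only against the motor's friction, 0.15 N m.
- drive_tip (a point): Top of the drive shaft, 24 mm above the shoulder. From the shoulder up: 14 mm of spline teeth (3.8 mm wide, 24 mm across the tips, on a 16 mm core), then 10 mm of plain round pilot, 15.6 mm across, with a tapered end that goes into the reamer's socket first.
- plunger (a joint): How far the sprung drive (shaft and all) is pressed down, m: 0 up, 0.006 bottomed. The spring needs about 5 N to start and 12 N at the bottom.
- strainer: White plastic strainer, 90 g: flat slotted disc 110 mm across, 2.5 mm thick, rim 8 mm high; round collar in the middle 22 mm high, 37 mm across outside, 31 mm inside (open through). Grip the collar from above. Origin: centre of its underside, z up through the collar. Goes in at any yaw, about 3.5 mm to spare all round. At the start it lies flat on the pan.
- reamer: White plastic reamer, 70 g: ribbed dome 60 mm high, sides upright and 45 mm across from 4 to 28 mm above its underside, narrowing above to a blunt point, on a flange 54 mm across, 2.5 mm thick. Grip it across the upright sides. Origin: centre of its underside, z up to the point. Splined socket underneath, 29 mm deep. At the start it stands upright on the pan.
- reamer_tip (a point): The reamer's point, 60 mm above its underside. The socket's slots for the shaft's teeth lie along the reamer's x axis and every 60 degrees from it, under its six outside ribs, with about 7 degrees of play either way. Teeth inside: 14 mm high, from the underside, leaving a bore of 18.6 mm. Meshed, it slides 14 mm further down than where tooth ends meet.
- pan: Small dark steel sheet pan, fixed, 255 x 167 mm and 14 mm high with its rolled rim; floor 3 mm thick. Origin: centre of its underside; its y axis runs along its length. Strainer and reamer stand on its floor, side by side along its length, either one at either end.
- glass: Empty drinking glass, 62 mm across, 72 mm high, under the spout. Origin: centre of its underside, z up. Stays where it is.
- tape_roll: Roll of brown packing tape lying flat, 92 mm across, 48 mm high, at the front of the counter. Origin: centre of its underside. Stays where it is.
- jam_jar: Jam jar with a dark lid, 63 mm across, 85 mm high, behind and right of the juicer. Origin: centre of its underside. Stays where it is.
- honey_jar: Honey jar with a yellow lid, 53 mm across, 74 mm high, left of the juicer. Origin: centre of its underside. Stays where it is.

How it is judged:
By the outcome, as a careful person would: the job done as asked, in the order asked, and still so for the second after the job is handed in, while the arm keeps its last pose, push and grip.
It also fails if it takes over 70 s, if anything falls off the work surface, if the arm or the gripper's body presses on something with over 40 N, if the wrist force passes 120 N, or if a joint passes its speed limit or range.

## Working session

There is one attempt and no reset: what is moved stays moved. The work goes in short steps, Python scripts to look and compute and a tool call to move; the robot and the scene stay as the last step left them, time stands still between calls to the robot, and variables do not carry over. Pictures are saved under pics/ and viewed, at most 10 in all, crops included, and the job is handed in when it is done.

Besides the shell and the picture viewer there is one more tool, called after ">>>" by a JSON object that holds its "method" and its "body", one argument or row to a line. drive_tool: Moves the arm, as the interface text tells. Its arguments: {"type":"object","properties":{"increments":{"type":"string"},"grip_force":{"type":"number"}},"required":["increments"]}

```bash
mkdir -p pics; python3 - <<'E'
from cell import arm
import cv2, numpy as np
s=arm.state()
print({k:np.round(v,3).tolist() for k,v in s.items()})
for n in("top","side","wrist"):
    c=arm.get_calibration(n); im=arm.read_camera(n)
    cv2.imwrite(f"pics/{n}0.png",im[:,:,::-1])
    print(n,np.round(c["camera_matrix"],1).tolist(),np.round(c["R"],3).tolist(),np.round(-c["R"].T@c["t"],3))
a=cv2.imread("pics/top0.png");b=cv2.imread("pics/side0.png")
cv2.imwrite("pics/both0.png",np.vstack([a,b])[:, :])
E
```

```text
{'time': 0.0, 'joints': [-1.395, 0.259, 1.536, 0.0, 1.348, -0.203], 'qvel': [-0.0, 0.001, 0.0, 0.0, 0.001, 0.0], 'effort': [-0.002, -43.732, -28.4, 0.072, 0.042, -0.0], 'eef_pos': [0.203, -0.51, 0.198], 'eef_rot': [[0.929, 0.37, -0.0], [0.37, -0.929, 0.002], [0.0, -0.002, -1.0]], 'ft_force': [-0.048, -0.043, 0.263], 'ft_torque': [-0.023, -0.045, 0.024], 'grasp_force': 0.0, 'grip_width': 0.093}
top [[385.4, 0.0, 255.0], [0.0, 385.4, 192.6], [0.0, 0.0, 1.0]] [[-0.023, -0.999, -0.023], [-0.994, 0.025, -0.104], [0.105, 0.02, -0.994]] [ 0.463 -0.019  1.032]
side [[466.6, 0.0, 259.2], [0.0, 466.6, 194.7], [0.0, 0.0, 1.0]] [[-0.92, -0.392, -0.016], [-0.224, 0.558, -0.799], [0.322, -0.731, -0.601]] [0.144 0.905 0.854]
wrist [[297.6, 0.0, 257.6], [0.0, 297.6, 193.7], [0.0, 0.0, 1.0]] [[0.371, -0.929, -0.002], [-0.897, -0.358, 0.259], [-0.241, -0.094, -0.966]] [ 0.27  -0.484  0.383]
```

View pics/top0.png

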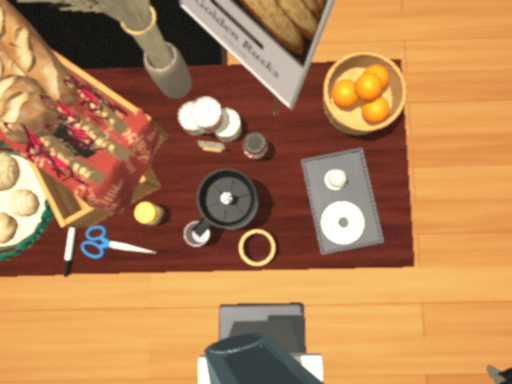

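View pics/side0.png

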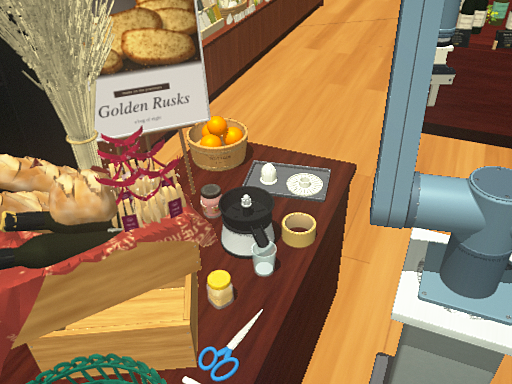

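The top view shows the strainer at about (343,223), the reamer at (336,180), the juicer at (227,198), the tape at (257,248) and the glass at (197,234). In the side view the reamer is at (268,174), the strainer at (305,184) and the shaft at (247,201).

```bash
cat > h.py <<'E'
import numpy as np, cv2
from cell import arm
def cal(n):
    c=arm.get_calibration(n); return c["camera_matrix"],np.array(c["R"]),np.array(c["t"])
def ray(c,p):
    K,R,t=c; d=R.T@np.linalg.solve(K,[p[0],p[1],1]); return -R.T@t,d/np.linalg.norm(d)
def plane(c,p,z):
    o,d=ray(c,p); return o+d*(z-o[2])/d[2]
def tri(obs):
    A=np.zeros((3,3));b=np.zeros(3);L=[ray(c,p) for c,p in obs]
    for o,d in L:
        P=np.eye(3)-np.outer(d,d);A+=P;b+=P@o
    X=np.linalg.solve(A,b)
    return X,max(np.linalg.norm((np.eye(3)-np.outer(d,d))@(X-o)) for o,d in L)
def blobs(im,thr,roi,mina=8):
    x0,y0,x1,y1=roi; h=cv2.cvtColor(im,cv2.COLOR_RGB2HSV)
    m=((h[...,2]>thr)&(h[...,1]<60)).astype(np.uint8); k=np.zeros_like(m);k[y0:y1,x0:x1]=m[y0:y1,x0:x1]
    cs,_=cv2.findContours(k,cv2.RETR_EXTERNAL,cv2.CHAIN_APPROX_NONE)
    return [c for c in cs if cv2.contourArea(c)>=mina]
E
python3 - <<'E'
from h import *
r={}
for n,roi in(("top",(305,155,380,250)),("side",(250,160,330,200))):
    im=cv2.imread(f"pics/{n}0.png")[:,:,::-1].copy()
    for c in blobs(im,170,roi,30):
        e=cv2.fitEllipse(c); print(n,np.round(e[0],1),np.round(e[1],1),cv2.boundingRect(c), plane(cal(n),e[0],.006).round(3))
        r.setdefault(n,[]).append(e[0])
for n,roi in(("top",(200,170,255,225)),("side",(225,185,270,225))):
    im=cv2.imread(f"pics/{n}0.png")[:,:,::-1].copy()
    for c in blobs(im,140,roi,3):
        print(n,c.mean((0,1)).round(1),cv2.boundingRect(c),plane(cal(n),c.mean((0,1)),.15).round(3))
E
```

```text
top [342.1 222.2] [43.9 44.9] (320, 200, 45, 45) [ 0.487 -0.227  0.006]
top [334.6 179. ] [21.2 22.4] (324, 169, 23, 22) [ 0.603 -0.212  0.006]
side [304.  184.1] [22.4 35.7] (286, 173, 37, 24) [ 0.49  -0.227  0.006]
side [267.9 174.4] [15.7 22.1] (260, 163, 17, 22) [ 0.615 -0.235  0.006]
top [225.6 197.5] (220, 192, 12, 13) [0.547 0.067 0.15 ]
side [245.9 200.6] (241, 194, 11, 13) [0.542 0.084 0.15 ]
```

>>> {"method": "drive_tool", "body": {
  "increments": "0 0 -0.1 4 4 0 9.3;0 0 -0.2 8 8 0 9.3;0 0 -0.3 12 12 0 9.3;0 0 -0.38 16 16 0 9.3;0 0 -0.38 20 20 0 9.3;0 0 -0.38 24 24 0 9.3;0 0 -0.38 28 28.5 0 9.3;0 0 -0.38 30 28.5 0 9.3;0 0 -0.38 30 28.5 0 9.3;0 0 -0.38 30 28.5 0 9.3"
}}

```text
time: 1.15
eef_pos: [0.5045, -0.2245, 0.1987]
eef_rot: [[1.0, 0.003, -0.001], [0.003, -1.0, 0.001], [-0.001, -0.001, -1.0]]
ft_force: [0.6, -0.7, 0.1]
grip_width: 0.0935
grasp_force: 0.0
```

```bash
cat > snap.py <<'E'
import sys
from h import *
n=sys.argv[1]; s=arm.state(); c=cal("wrist"); im=arm.read_camera("wrist")
cv2.imwrite(f"pics/{n}.png",im[:,:,::-1]); np.savez(f"pics/{n}.npz",K=c[0],R=c[1],t=c[2])
print(np.round(s["eef_pos"],4),np.round(s["eef_rot"],3).tolist(),np.round(s["joints"],2),s["time"])
E
python3 snap.py pan1
```

```text
[ 0.5045 -0.2245  0.1987] [[1.0, 0.003, -0.001], [0.003, -1.0, 0.001], [-0.001, -0.001, -1.0]] [-0.62  0.26  1.53  0.    1.35  0.95] 1.15
```

View pics/pan1.png

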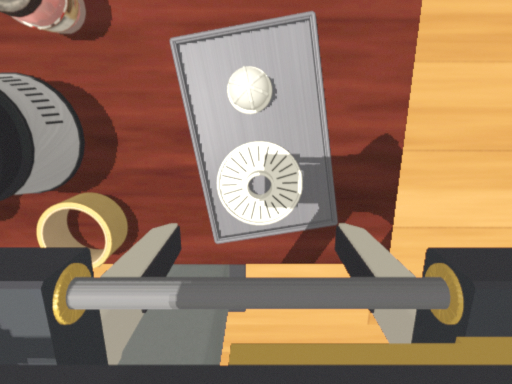

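The wrist view shows the reamer at (250,90) and the strainer at (260,183), its collar hole at about (260,184).

>>> {"method": "drive_tool", "body": {
  "increments": "0 0 0 -2 2 -2 9.3;0 0 0 -4 4 -4 9.3;0 0 0 -6 6 -6 9.3;0 0 0 -6 6 -6 9.3;0 0 0 -6 6 -6 9.3;0 0 0 -6 6 -6 9.3;0 0 0 -6 6 -6 9.3;0 0 0 -6 6 -6 9.3;0 0 0 -6 6 -6 9.3;0 0 0 -6 6 -6 9.3"
}}

```text
time: 2.2
eef_pos: [0.4436, -0.1662, 0.1393]
eef_rot: [[1.0, -0.001, 0.0], [-0.001, -1.0, -0.0], [0.0, 0.0, -1.0]]
ft_force: [0.7, 0.2, -0.6]
grip_width: 0.0931
grasp_force: 0.0
```

```bash
python3 snap.py pan2; cat > m.py <<'E'
from h import *
def load(n):
    z=np.load(f"pics/{n}.npz"); return (z["K"],z["R"],z["t"]),cv2.imread(f"pics/{n}.png")[:,:,::-1].copy()
out={}
for n in("pan1","pan2"):
    c,im=load(n); K,R,t=c
    h=cv2.cvtColor(im,cv2.COLOR_RGB2HSV)
    for name,g,rad in(("str",[.489,-.227,.01],.075),("ream",[.606,-.22,.02],.05)):
        q=K@(R@g+t);q=q[:2]/q[2]; f=K[0,0]/(R@g+t)[2]
        m=(h[...,2]>150)&(h[...,1]<70)
        yy,xx=np.mgrid[:384,:512]; m&=np.hypot(xx-q[0],yy-q[1])<rad*f
        m=cv2.morphologyEx(m.astype(np.uint8),cv2.MORPH_CLOSE,np.ones((5,5)))
        cs,_=cv2.findContours(m,cv2.RETR_CCOMP,cv2.CHAIN_APPROX_NONE)
        b=max(cs,key=cv2.contourArea); hull=cv2.convexHull(b); e=cv2.fitEllipse(b)
        print(n,name,np.round(e[0],1),np.round(e[1],1),'diam mm',np.round(np.array(e[1])/f*1000,1),cv2.boundingRect(b),plane(c,e[0],.011 if name=="str" else .02).round(4))
        holes=[k for k in cs if k is not b and 30<cv2.contourArea(k)<cv2.contourArea(b)*.5]
        for k in holes: print("  hole",np.round(k.mean((0,1)),1),cv2.contourArea(k))
        out[n,name]=e[0]
for k in("str","ream"):
    X,r=tri([(load(n)[0],out[n,k]) for n in("pan1","pan2")]); print(k,X.round(4),r.round(4))
E
python3 m.py
```

```text
[ 0.4436 -0.1662  0.1393] [[1.0, -0.001, 0.0], [-0.001, -1.0, -0.0], [0.0, 0.0, -1.0]] [-0.59  0.17  1.8  -0.    1.17  0.98] 2.2
pan1 str [257.  182.5] [104.5 115.7] diam mm [134.6 149.1] (202, 126, 113, 113) [ 0.4905 -0.2234  0.011 ]
  hole [251. 187.] 34.0
  hole [267.2 184.5] 70.0
pan1 ream [254.3  86.6] [85.7 85.8] diam mm [98.9 99. ] (211, 44, 87, 86) [ 0.606 -0.22   0.02 ]
  hole [274.  91.] 34.0
pan2 str [314.9 128.4] [121.7 132.1] diam mm [126.8 137.7] (249, 68, 139, 133) [ 0.5003 -0.2249  0.011 ]
pan2 ream [316.6  27.5] [ 68.7 116.5] diam mm [ 62.4 105.8] (263, 0, 110, 65) [ 0.5916 -0.2203  0.02  ]
  hole [363.  32.] 46.0
  hole [335.9  28.3] 214.5
str [ 0.4996 -0.2214  0.0408] 0.003
ream [ 0.6049 -0.2232 -0.0166] 0.0055
```

View pics/pan2.png

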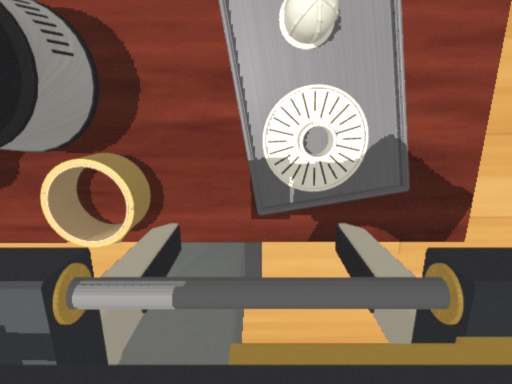

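Pan2 shows the strainer disc at (316,137), its collar at (317,139) and the reamer's dome at (309,14), partly cut off. The mask leaked onto the grey pan, so I'll separate the parts by their ivory tint.

```bash
cat > m.py <<'E'
from h import *
def load(n):
    z=np.load(f"pics/{n}.npz"); return (z["K"],z["R"],z["t"]),cv2.imread(f"pics/{n}.png")[:,:,::-1].copy()
def ivory(im): 
    i=im.astype(int); return ((i[...,0]-i[...,2]>6)&(i[...,0]-i[...,2]<75)&(i[...,1]>105)).astype(np.uint8)
if __name__=="__main__":
  o={}
  for n in("pan1","pan2"):
    c,im=load(n); K,R,t=c
    for name,g,rad in(("str",[.489,-.227,.01],.065),("ream",[.606,-.22,.02],.045)):
        p=R@g+t;q=K@p;q=q[:2]/q[2]; f=K[0,0]/p[2]
        yy,xx=np.mgrid[:384,:512]; m=ivory(im)*(np.hypot(xx-q[0],yy-q[1])<rad*f).astype(np.uint8)
        cs,_=cv2.findContours(m,cv2.RETR_EXTERNAL,cv2.CHAIN_APPROX_NONE)
        b=max(cs,key=cv2.contourArea); hull=cv2.convexHull(b); e=cv2.fitEllipse(hull)
        X=plane(c,e[0],.011 if name=="str" else .02)
        print(n,name,np.round(e[0],1),'diam mm',np.round(np.array(e[1])/f*1000,1),cv2.boundingRect(b),X.round(4))
        o[n,name]=e[0]
        if name=="str":
            k=(np.hypot(xx-e[0][0],yy-e[0][1])<.022*f)&(im.max(2)<215)
            k=cv2.morphologyEx(k.astype(np.uint8),cv2.MORPH_OPEN,np.ones((3,3)))
            cc,_=cv2.findContours(k,cv2.RETR_EXTERNAL,cv2.CHAIN_APPROX_NONE)
            for a in cc:
                if cv2.contourArea(a)>60:
                    ee=cv2.fitEllipse(a); print("  hole",np.round(ee[0],1),np.round(np.array(ee[1])/f*1000,1)); o[n,"hole"]=ee[0]
  for k in("str","hole","ream"):
    if k=="hole" and (("pan1",k) not in o or ("pan2",k) not in o): continue
    X,r=tri([(load(n)[0],o[n,k]) for n in("pan1","pan2")]); print(k,X.round(4),r.round(4))
  crop=np.hstack([cv2.resize(load("pan1")[1][40:240,190:320],None,fx=3,fy=3,interpolation=cv2.INTER_NEAREST),cv2.resize(load("pan2")[1][0:200,240:375],None,fx=3,fy=3,interpolation=cv2.INTER_NEAREST)])
  cv2.imwrite("pics/crop.png",crop[:,:,::-1])
E
python3 m.py
```

```text
pan1 str [259.2 182.7] diam mm [110.1 111.7] (216, 140, 87, 86) [ 0.4903 -0.2262  0.011 ]
  hole [262.5 185. ] [31.9 39.8]
pan1 ream [249.   89.7] diam mm [52.9 56.3] (227, 66, 46, 49) [ 0.6026 -0.2138  0.02  ]
pan2 str [315.1 137.4] diam mm [109.4 115.1] (262, 83, 107, 109) [ 0.4912 -0.2256  0.011 ]
  hole [317.3 140.9] [29.8 31.9]
pan2 ream [308.5  14.2] diam mm [52.9 65.5] (278, 0, 62, 50) [ 0.6025 -0.2123  0.02  ]
str [ 0.4909 -0.2258  0.0118] 0.0005
hole [ 0.4864 -0.23    0.0043] 0.0009
ream [ 0.6032 -0.2133  0.0164] 0.0006
```

The strainer's rim centre triangulates to (0.491, -0.226, 0.012), which matches the 0.011 m expected, and its diameter measures 110 mm. I'm going down over the collar.

>>> {"method": "drive_tool", "body": {
  "increments": "0 0 0 2 -3 0 5.5;0 0 0 4.7 -6 0 5.5;0 0 0 4.75 -6 -3 5.5;0 0 0 4.75 -6 -6 5.5;0 0 0 4.75 -6 -8 5.5;0 0 0 4.75 -6 -9 5.5;0 0 0 4.75 -6 -9 5.5;0 0 0 4.75 -6 -9 5.5;0 0 0 4.75 -6 -9 5.5;0 0 0 4.75 -6 -9 5.5"
}}

```text
time: 3.25
eef_pos: [0.4917, -0.2265, 0.0505]
eef_rot: [[1.0, -0.001, 0.002], [-0.001, -1.0, -0.001], [0.002, 0.001, -1.0]]
ft_force: [-0.6, -0.2, -0.2]
grip_width: 0.0553
grasp_force: 0.0
```

```bash
python3 snap.py pan3
```

```text
[ 0.4917 -0.2265  0.0505] [[1.0, -0.001, 0.002], [-0.001, -1.0, -0.001], [0.002, 0.001, -1.0]] [-0.64  0.39  1.75 -0.    1.    0.93] 3.25
```

View pics/pan3.png

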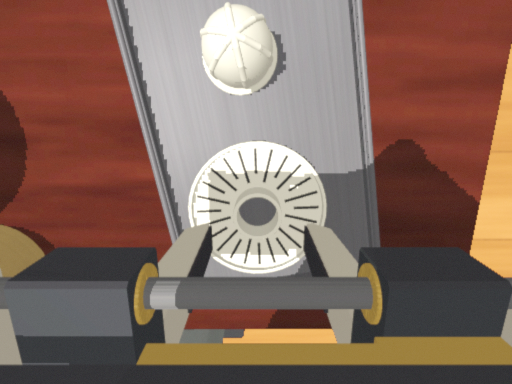

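The collar (257,212) is centred between the fingertips (about 211 and 305). I go down and close.

>>> {"method": "drive_tool", "body": {
  "increments": "0 0 0 0 0 -1 5.5;0 0 0 0 0 -2 5.5;0 0 0 0 0 -2.5 5.5;0 0 0 0 0 -2.8 5.5;0 0 0 0 0 -2.8 5.5;0 0 0 0 0 -2.8 3;0 0 0 0 0 -2.8 3;0 0 0 0 0 -2.8 3;0 0 0 0 0 -2.8 3;0 0 0 0 0 -2.8 3",
  "grip_force": 20
}}

```text
time: 4.3
eef_pos: [0.491, -0.2261, 0.0214]
eef_rot: [[1.0, -0.001, 0.0], [-0.001, -1.0, -0.0], [0.0, 0.0, -1.0]]
ft_force: [-0.3, 0.3, 0.4]
grip_width: 0.0302
grasp_force: 0.0
```

The width fell to 30 mm with no force reading, so I'm checking.

```bash
python3 snap.py pan4; python3 -c "
from cell import arm;s=arm.state();print(s['grip_width'],s['grasp_force'])"
```

```text
[ 0.491  -0.2261  0.0214] [[1.0, -0.001, 0.0], [-0.001, -1.0, -0.0], [0.0, 0.0, -1.0]] [-0.64  0.43  1.78  0.    0.94  0.93] 4.3
0.030329994036573566 0.0
```

View pics/pan4.png

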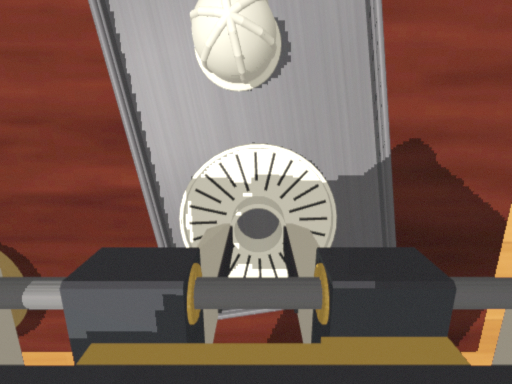

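Pan4 shows the collar hole at (258,222), with the fingertips beside or below it at columns 225 and 290. I'll compute where the collar actually is.

```bash
python3 - <<'E'
from m import *
c,im=load("pan4");K,R,t=c
for P in([.491,-.2261,.0074],[.491,-.2261,.0264],[.491,-.2111,.0074],[.491,-.2411,.0074]):
    q=K@(R@np.array(P)+t);print(P,(q[:2]/q[2]).round(1))
print(plane(c,(258,222),.025))
c,im=load("pan3");print(plane(c,(257.5,211),.025))
K,R,t=c;q=K@(R@np.array([.4917,-.2265,.0365])+t);print((q[:2]/q[2]).round(1))
for n in ("pan3","pan4"):
    c,im=load(n); a=im[180:270,170:350]
    g=(cv2.cvtColor(a,cv2.COLOR_RGB2GRAY)<150).astype(np.uint8)
    cs,_=cv2.findContours(g,cv2.RETR_EXTERNAL,cv2.CHAIN_APPROX_NONE)
    for k in cs:
        if cv2.contourArea(k)>200: print(n,cv2.boundingRect(k),[x+o for x,o in zip(cv2.fitEllipse(k)[0],(170,180))])
E
```

```text
[0.491, -0.2261, 0.0074] [258. 218.]
[0.491, -0.2261, 0.0264] [258. 228.]
[0.491, -0.2111, 0.0074] [236.8 218. ]
[0.491, -0.2411, 0.0074] [279.2 218. ]
[ 0.49458452 -0.22608212  0.025     ]
[ 0.49315954 -0.22620851  0.025     ]
[257.9 218.1]
pan3 (20, 46, 38, 44) [206.6909637451172, 248.11219787597656]
pan3 (119, 44, 38, 46) [305.4956512451172, 249.46485137939453]
pan3 (69, 17, 37, 29) [256.9821090698242, 211.1016731262207]
pan3 (151, 0, 29, 73) [337.6394958496094, 207.93177223205566]
pan3 (0, 0, 14, 61) [175.03280925750732, 217.8125457763672]
pan4 (0, 47, 32, 43) [182.72759914398193, 253.55321502685547]
pan4 (109, 46, 19, 44) [287.52506256103516, 251.65390014648438]
pan4 (48, 45, 22, 45) [228.9320945739746, 250.9577865600586]
pan4 (67, 28, 43, 31) [257.7742614746094, 223.1441650390625]
pan4 (144, 0, 36, 90) [334.0856628417969, 230.6435203552246]
```

```bash
python3 - <<'E'
from m import *
a=load("pan4")[1][180:310,180:340]
cv2.imwrite("pics/c4.png",cv2.resize(a,None,fx=4,fy=4,interpolation=cv2.INTER_CUBIC)[:,:,::-1])
E
```

```text
(no output)
```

View pics/c4.png

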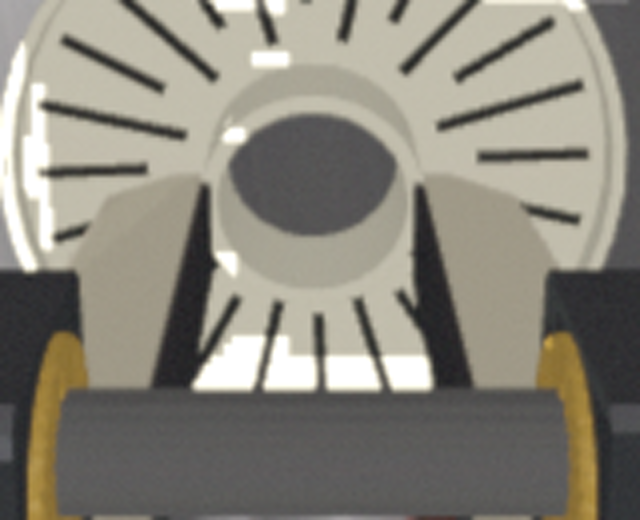

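The close-up shows both pads at the sides of the collar, roughly 37 mm apart at fingertip depth. I'll close further to see whether they hold.

>>> {"method": "drive_tool", "body": {
  "increments": "0 0 0 0 0 0 0;0 0 0 0 0 0 0;0 0 0 0 0 0 0;0 0 0 0 0 0 0;0 0 0 0 0 0 0;0 0 0 0 0 0 0;0 0 0 0 0 0 0;0 0 0 0 0 0 0;0 0 0 0 0 0 0;0 0 0 0 0 0 0",
  "grip_force": 20
}}

```text
time: 5.35
eef_pos: [0.4909, -0.226, 0.0213]
eef_rot: [[1.0, -0.001, 0.0], [-0.001, -1.0, -0.0], [0.0, 0.0, -1.0]]
ft_force: [-0.4, 0.2, 0.9]
grip_width: 0.0004
grasp_force: 0.0
```

```bash
python3 snap.py pan5; python3 - <<'E'
from m import *
a=load("pan5")[1][130:320,150:370]
cv2.imwrite("pics/c5.png",cv2.resize(a,None,fx=3,fy=3,interpolation=cv2.INTER_CUBIC)[:,:,::-1])
E
```

```text
[ 0.4909 -0.226   0.0213] [[1.0, -0.001, 0.0], [-0.001, -1.0, -0.0], [0.0, 0.0, -1.0]] [-0.64  0.43  1.78  0.    0.94  0.93] 5.35
```

View pics/c5.png

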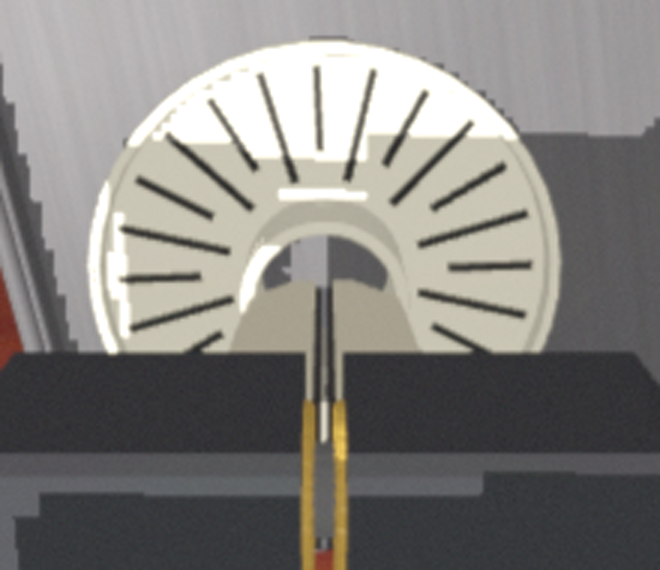

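The fingers closed above the collar, so the tips sit higher than reported. I'll check this from the pixel gap against the known opening.

```bash
python3 - <<'E'
from m import *
c,im=load("pan4");K,R,t=c
for z in(.0074,.02,.03,.04,.045,.05):
    a=[]
    for y in(-.2261+.01515,-.2261-.01515):
        q=K@(R@np.array([.4985,y,z])+t);a+=list((q[:2]/q[2]).round(1))
    print(z,a)
c2,im=load("pan3");K,R,t=c2
for z in(.0365,.05,.06,.07,.075):
    a=[]
    for y in(-.2265+.02765,-.2265-.02765):
        q=K@(R@np.array([.4992,y,z])+t);a+=list((q[:2]/q[2]).round(1))
    print(z,a)
for c in(cal("wrist"),load("pan4")[0],c2): print((-c[1].T@c[2]).round(4))
arm_s=arm.state(); print(arm_s["eef_pos"])
E
```

```text
0.0074 [np.float64(236.4), np.float64(207.9), np.float64(279.6), np.float64(207.9)]
0.02 [np.float64(235.1), np.float64(213.8), np.float64(281.0), np.float64(213.8)]
0.03 [np.float64(233.9), np.float64(218.9), np.float64(282.2), np.float64(218.9)]
0.04 [np.float64(232.6), np.float64(224.7), np.float64(283.5), np.float64(224.6)]
0.045 [np.float64(231.9), np.float64(227.8), np.float64(284.2), np.float64(227.7)]
0.05 [np.float64(231.2), np.float64(231.0), np.float64(285.0), np.float64(231.0)]
0.0365 [np.float64(218.5), np.float64(208.0), np.float64(297.4), np.float64(207.9)]
0.05 [np.float64(215.9), np.float64(214.2), np.float64(300.0), np.float64(214.2)]
0.06 [np.float64(213.7), np.float64(219.4), np.float64(302.3), np.float64(219.3)]
0.07 [np.float64(211.4), np.float64(225.2), np.float64(304.7), np.float64(225.1)]
0.075 [np.float64(210.1), np.float64(228.3), np.float64(306.1), np.float64(228.2)]
[ 0.5621 -0.2258  0.2061]
[ 0.5622 -0.2258  0.2063]
[ 0.5625 -0.226   0.2355]
[ 0.49093769 -0.22600717  0.02127143]
```

From both pictures the fingertips stand about 20 mm above the reported TCP, not 14 mm below it. I trust the camera: I'll open and go down another 3 cm in guarded stages.

>>> {"method": "drive_tool", "body": {
  "increments": "0 0 0 0 0 0 5.5;0 0 0 0 0 0 5.5;0 0 0 0 0 0 5.5;0 0 0 0 0 0 5.5;0 0 0 0 0 0 5.5;0 0 0 0 0 0 5.5;0 0 0 0 0 0 5.5;0 0 0 0 0 0 5.5;0 0 0 0 0 0 5.5;0 0 0 0 0 0 5.5"
}}

```text
time: 6.4
eef_pos: [0.4909, -0.226, 0.0212]
eef_rot: [[1.0, -0.001, -0.0], [-0.001, -1.0, 0.0], [-0.0, -0.0, -1.0]]
ft_force: [-0.0, 0.6, 0.0]
grip_width: 0.0545
grasp_force: 0.0
```

>>> {"method": "drive_tool", "body": {
  "increments": "0 0 0 0.1 0 -0.3 5.5;0 0 0 0.1 0 -0.6 5.5;0 0 0 0.1 0 -0.9 5.5;0 0 0 0.1 0 -1.2 5.5;0 0 0 0.1 0 -1.4 5.5;0 0 0 0.1 0 -1.6 5.5;0 0 0 0.1 0 -1.8 5.5;0 0 0 0.1 0 -2 5.5;0 0 0 0.1 0 -2 5.5;0 0 0 0.1 0 -2 5.5"
}}

```text
time: 7.4
eef_pos: [0.4919, -0.226, 0.0012]
eef_rot: [[1.0, -0.001, -0.0], [-0.001, -1.0, 0.0], [-0.0, -0.0, -1.0]]
ft_force: [0.6, 0.4, 0.0]
grip_width: 0.0551
grasp_force: 0.0
```

No contact, even though the reported tip would already be below the counter, so the offset is confirmed. I go down about 1.1 cm more, gently, and grip.

>>> {"method": "drive_tool", "body": {
  "increments": "0 0 0 0 0 -0.3 5.5;0 0 0 0 0 -0.6 5.5;0 0 0 0 0 -0.8 5.5;0 0 0 0 0 -0.9 5.5;0 0 0 0 0 -1.0 5.5;0 0 0 0 0 -1.1 5.5;0 0 0 0 0 -1.1 0;0 0 0 0 0 -1.1 0;0 0 0 0 0 -1.1 0;0 0 0 0 0 -1.1 0",
  "grip_force": 20
}}

```text
time: 8.4
eef_pos: [0.492, -0.2261, -0.0097]
eef_rot: [[1.0, -0.001, 0.0], [-0.001, -1.0, -0.0], [0.0, 0.0, -1.0]]
ft_force: [-0.4, -0.5, -0.3]
grip_width: 0.0371
grasp_force: 20.0
```

Gripped at 37.1 mm with 20 N. I lift and go to a viewpoint in front of the juicer.

>>> {"method": "drive_tool", "body": {
  "increments": "0 0 0 0 0 3 0;0 0 0 0 0 7 0;0 0 0 0 0 11 0;0 0 0 0 0 15 0;0 0 0 0 0 19 0;0 0 0 -1 3 22 0;0 0 0 -2 7 22 0;0 0 0 -3 11 22 0;0 0 0 -4 15 22 0;0 0 0 -5 18 22 0"
}}

```text
time: 9.4
eef_pos: [0.4408, -0.0438, 0.2102]
eef_rot: [[1.0, -0.001, -0.0], [-0.001, -1.0, 0.001], [-0.0, -0.001, -1.0]]
ft_force: [1.2, 0.3, -1.3]
grip_width: 0.037
grasp_force: 20.0
```

>>> {"method": "drive_tool", "body": {
  "increments": "0 0 0 0 3 0 0;0 0 0 0 6 0 0;0 0 0 0 9 0 0;0 0 0 0 11.5 0 0;0 0 0 0 11.5 0 0;0 0 0 0 11.5 0 0;0 0 0 0 11.5 0 0;0 0 0 0 11.5 0 0;0 0 0 0 11.5 0 0;0 0 0 0 11.5 0 0"
}}

```text
time: 10.4
eef_pos: [0.442, 0.0684, 0.2102]
eef_rot: [[1.0, -0.002, -0.0], [-0.002, -1.0, -0.0], [-0.0, 0.0, -1.0]]
ft_force: [0.7, 0.2, -1.1]
grip_width: 0.0366
grasp_force: 20.0
```

```bash
python3 snap.py j1
```

```text
[0.442  0.0684 0.2102] [[1.0, -0.002, -0.0], [-0.002, -1.0, -0.0], [-0.0, 0.0, -1.0]] [-0.1   0.06  1.75 -0.    1.33  1.48] 10.4
```

View pics/j1.png

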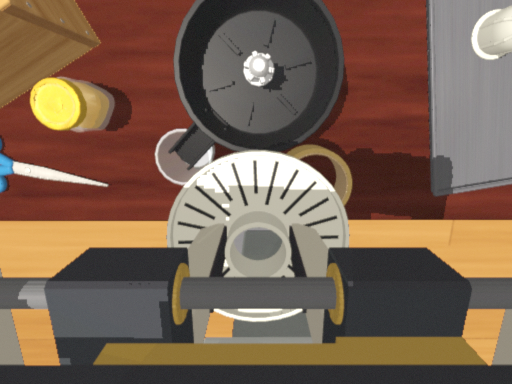

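J1 shows the shaft at (259,68), the bowl rim around (259,68) with radius about 83 px, the held strainer at (257,235), and the glass (185,155) and tape clear of it. I take a second viewpoint to triangulate the shaft.

>>> {"method": "drive_tool", "body": {
  "increments": "0 0 0 0 2 0 0;0 0 0 0 4 0 0;0 0 0 0 6 0 0;0 0 0 0 6 0 0;0 0 0 0 6 0 0;0 0 0 0 6 0 0;0 0 0 0 6 0 0;0 0 0 0 6 0 0;0 0 0 0 6 0 0;0 0 0 0 6 0 0"
}}

```text
time: 11.45
eef_pos: [0.442, 0.1288, 0.2103]
eef_rot: [[1.0, -0.002, 0.0], [-0.002, -1.0, -0.0], [0.0, 0.0, -1.0]]
ft_force: [0.4, 0.0, -0.5]
grip_width: 0.0374
grasp_force: 20.0
```

```bash
python3 snap.py j2; cat > js.py <<'E'
from m import *
import sys
def shaft(n,guess,zt=.14,rad=.02,thr=110):
    c,im=load(n);K,R,t=c;p=R@np.array(guess)+t;q=K@p;q=q[:2]/q[2];f=K[0,0]/p[2]
    yy,xx=np.mgrid[:384,:512];g=cv2.cvtColor(im,cv2.COLOR_RGB2GRAY)
    m=((g>thr)&(np.hypot(xx-q[0],yy-q[1])<rad*f)).astype(np.uint8)
    cs,_=cv2.findContours(m,cv2.RETR_EXTERNAL,cv2.CHAIN_APPROX_NONE)
    b=max(cs,key=cv2.contourArea); (u,v),r=cv2.minEnclosingCircle(b)
    return c,im,b,(u,v),r/f*2000,f
if __name__=="__main__":
  obs=[]
  for n in("j1","j2"):
    c,im,b,uv,d,f=shaft(n,[.548,.07,.135]); print(n,np.round(uv,1),'d',round(d,1),b.mean((0,1)).round(1),plane(c,uv,.135).round(4)); obs.append((c,uv))
    i=im.astype(int);K,R,t=c;s=arm.state()
    # bowl: black, rim outer circle
    h=cv2.cvtColor(im,cv2.COLOR_RGB2HSV); yy,xx=np.mgrid[:384,:512]
    m=((h[...,1]<70)&(h[...,2]<75)&(yy<165)&(np.hypot(xx-uv[0],yy-uv[1])<.09*f)).astype(np.uint8)
    m=cv2.morphologyEx(m,cv2.MORPH_OPEN,np.ones((31,31),np.uint8))
    cs,_=cv2.findContours(m,cv2.RETR_EXTERNAL,cv2.CHAIN_APPROX_NONE)
    k=max(cs,key=cv2.contourArea).reshape(-1,2); k=k[(k[:,1]>3)]
    e=cv2.fitEllipse(k);print(" bowl",np.round(e[0],1),np.round(e[1],1),plane(c,e[0],.13).round(4))
    # held strainer
    ex=np.array([.442,.0684 if n=="j1" else .1284,.2102])
    m=ivory(im);p=R@(ex+[0,0,.02])+t;q=K@p;q=q[:2]/q[2];f2=K[0,0]/p[2]
    m=m*((yy<235)&(np.hypot(xx-q[0],yy-q[1])<.062*f2)).astype(np.uint8)
    cs,_=cv2.findContours(m,cv2.RETR_EXTERNAL,cv2.CHAIN_APPROX_NONE)
    k=cv2.convexHull(max(cs,key=cv2.contourArea)).reshape(-1,2); k=k[(k[:,1]<228)]
    W=np.array([plane(c,a,ex[2]+.0127+.008) for a in k])-ex
    A=np.c_[2*W[:,:2],np.ones(len(W))];x=np.linalg.lstsq(A,(W[:,:2]**2).sum(1),rcond=None)[0]
    print(" strainer off",x[:2].round(4),'R',np.sqrt(x[2]+x[0]**2+x[1]**2).round(4))
  print("shaft",[np.round(v,4) for v in tri(obs)])
E
python3 js.py
```

```text
[0.442  0.1288 0.2103] [[1.0, -0.002, 0.0], [-0.002, -1.0, -0.0], [0.0, 0.0, -1.0]] [ 0.04  0.09  1.72 -0.    1.34  1.61] 11.45
j1 [257.5  67.9] d 29.7 [258.   67.9] [0.5492 0.0686 0.135 ]
 bowl [297.6   9.6] [14.8 39.2] [0.5928 0.0368 0.13  ]
 strainer off [ 0.0013 -0.0013] R 0.058
j2 [333.  68.] d 31.6 [332.3  67.7] [0.5491 0.0676 0.135 ]
 bowl [395.5  55. ] [35.5 50.4] [0.5597 0.0158 0.13  ]
 strainer off [ 0.0058 -0.0031] R 0.0554
shaft [array([0.5486, 0.0686, 0.139 ]), np.float64(0.0001)]
```

```bash
cat > bowl.py <<'E'
from js import *
def circ(P):
    A=np.c_[2*P,np.ones(len(P))];x=np.linalg.lstsq(A,(P**2).sum(1),rcond=None)[0]; return x[:2],np.sqrt(x[2]+x[:2]@x[:2])
for n in("j1","j2"):
    c,im=load(n);i=im.astype(int);yy,xx=np.mgrid[:384,:512]
    K,R,t=c;q=K@(R@np.array([.549,.068,.13])+t);f=K[0,0]/q[2];q=q[:2]/q[2]
    rad=np.hypot(xx-q[0],yy-q[1])
    m=((i[...,0]-i[...,2]<14)&(i.max(2)<130)&(rad<.085*f)).astype(np.uint8)
    m=cv2.morphologyEx(m,cv2.MORPH_OPEN,np.ones((9,9),np.uint8))
    cs,_=cv2.findContours(m,cv2.RETR_EXTERNAL,cv2.CHAIN_APPROX_NONE)
    k=cv2.convexHull(max(cs,key=cv2.contourArea))[:,0]
    k=np.vstack([np.linspace(k[a],k[(a+1)%len(k)],4)[:3] for a in range(len(k)) if np.linalg.norm(k[a]-k[(a+1)%len(k)])<12]); k=k[k[:,1]>3]
    P=np.array([plane(c,a,.13)[:2] for a in k])
    for _ in range(6):
        o,r=circ(P);e=np.abs(np.hypot(*(P-o).T)-r);P=P[e<max(.0015,np.percentile(e,85))]
    print(n,o.round(4),r.round(4),len(P),e.max().round(4))
    for thr in(150,180,210):
        c,im,b,uv,d,f=shaft(n,[.549,.068,.14],thr=thr); print("  thr",thr,np.round(uv,1),round(d,1),cv2.contourArea(b))
    c,im=load(n);a=im[int(q[1])-40:int(q[1])+40,int(q[0])-40:int(q[0])+40]
    cv2.imwrite(f"pics/s_{n}.png",a[:,:,::-1])
E
python3 bowl.py
```

```text
j1 [0.5485 0.0674] 0.0698 36 0.0002
  thr 150 [257.7  68.2] 28.4 737.5
  thr 180 [257.4  67.8] 27.7 510.5
  thr 210 [251.5  65.5] 23.8 304.0
j2 [0.5493 0.0682] 0.0699 51 0.0002
  thr 150 [332.4  67.6] 30.6 835.5
  thr 180 [332.9  68.1] 29.9 758.0
  thr 210 [330.3  68. ] 27.4 434.5
```

```bash
python3 - <<'E'
from m import *
from scipy.optimize import least_squares
for n,ex,zr in(("pan1",[.5045,-.2245,0],.011),("pan2",[.4436,-.1662,0],.011),("pan3",[.4917,-.2265,0],.011),("pan4",[.491,-.2261,0],.011),("j1",[.442,.0684,.2102],.2309),("j2",[.442,.1288,.2103],.2309)):
    c,im=load(n);K,R,t=c;ex=np.array(ex);yy,xx=np.mgrid[:384,:512]
    g=np.array([.491,-.226,zr]) if n[0]=="p" else ex*[1,1,0]+[0,0,zr]
    q=K@(R@g+t);f=K[0,0]/q[2];q=q[:2]/q[2]
    lim={"pan3":255,"pan4":215}.get(n,230)
    m=ivory(im)*((np.hypot(xx-q[0],yy-q[1])<.066*f)).astype(np.uint8)
    cs,_=cv2.findContours(m,cv2.RETR_EXTERNAL,cv2.CHAIN_APPROX_NONE)
    k=cv2.convexHull(max(cs,key=cv2.contourArea))[:,0]; k=k[k[:,1]<lim]
    for z in(zr,zr-.008):
        P=np.array([plane(c,a,z)[:2] for a in k])
        s=least_squares(lambda o:np.hypot(*(P-o).T)-.0553,g[:2],loss="soft_l1",f_scale=.0005)
        print(n,z,s.x.round(4),"rel tcp",(s.x-ex[:2]).round(4),"rms mm",1e3*np.sqrt((s.fun**2).mean()).round(4),len(P))
E
```

```text
pan1 0.011 [ 0.4881 -0.2261] rel tcp [-0.0164 -0.0016] rms mm 0.8 44
pan1 0.002999999999999999 [ 0.4859 -0.2254] rel tcp [-0.0186 -0.0009] rms mm 2.0 44
pan2 0.011 [ 0.4887 -0.2256] rel tcp [ 0.0451 -0.0594] rms mm 0.2 49
pan2 0.002999999999999999 [ 0.4886 -0.2268] rel tcp [ 0.045  -0.0606] rms mm 1.7 49
pan3 0.011 [ 0.4887 -0.2259] rel tcp [-0.003   0.0006] rms mm 6.6 36
pan3 0.002999999999999999 [ 0.4884 -0.2259] rel tcp [-0.0033  0.0006] rms mm 8.4 36
pan4 0.011 [ 0.4888 -0.2258] rel tcp [-0.0022  0.0003] rms mm 0.2 28
pan4 0.002999999999999999 [ 0.4886 -0.226 ] rel tcp [-0.0024  0.0001] rms mm 0.7 28
j1 0.2309 [0.4535 0.0696] rel tcp [0.0115 0.0012] rms mm 4.1000000000000005 15
j1 0.2229 [0.4543 0.0701] rel tcp [0.0123 0.0017] rms mm 4.8999999999999995 15
j2 0.2309 [0.4523 0.1236] rel tcp [ 0.0103 -0.0052] rms mm 1.9 22
j2 0.2229 [0.4519 0.1248] rel tcp [ 0.0099 -0.004 ] rms mm 3.0 22
```

```bash
python3 - <<'E'
from m import *
from scipy.optimize import least_squares
for n,ex in(("j1",[.442,.0684,.2102]),("j2",[.442,.1288,.2103])):
    c,im=load(n);ex=np.array(ex);K,R,t=c;i=im.astype(int)
    print(n,[tuple(im[r,257]) for r in range(140,170,3)])
    for z in(.2309,):
        q=K@(R@np.array([ex[0]-.003,ex[1],z])+t);q=q[:2]/q[2];P=[]
        for a in np.radians(np.arange(-165,-14,5)):
            v=[]
            for r in range(60,115):
                u,w=int(round(q[0]+r*np.cos(a))),int(round(q[1]+r*np.sin(a)))
                p=i[w,u]; v.append(p[1]>110 and 0<p[0]-p[2]<40)
            v=np.array(v);L=np.where(v)[0]
            if v[:10].any():
                e=next((k for k in range(5,54) if not v[k:k+3].any()),None)
                if e: P.append(plane(c,(q[0]+(59.5+e)*np.cos(a),q[1]+(59.5+e)*np.sin(a)),z)[:2])
        P=np.array(P);s=least_squares(lambda o:np.hypot(*(P-o).T)-.0553,ex[:2],loss="soft_l1",f_scale=.0005)
        print(n,"rel",(s.x-ex[:2]).round(4),len(P),(s.fun*1e3).round(1))
E
```

```text
j1 [(np.uint8(40), np.uint8(42), np.uint8(41)), (np.uint8(46), np.uint8(46), np.uint8(44)), (np.uint8(42), np.uint8(43), np.uint8(42)), (np.uint8(96), np.uint8(94), np.uint8(91)), (np.uint8(255), np.uint8(255), np.uint8(255)), (np.uint8(255), np.uint8(255), np.uint8(248)), (np.uint8(255), np.uint8(255), np.uint8(255)), (np.uint8(255), np.uint8(255), np.uint8(255)), (np.uint8(255), np.uint8(255), np.uint8(255)), (np.uint8(255), np.uint8(255), np.uint8(255))]
j1 rel [-0.0112 -0.0011] 24 [ 3.9  4.4  5.   5.5  4.3 -0.2 -5.3 -1.5 -8.2  1.1 -7.7  0.2 -8.6 -8.9
  1.3 -9.3 -7.   0.2 -1.   3.9  2.7  2.1  2.1  0.9]
j2 [(np.uint8(88), np.uint8(84), np.uint8(83)), (np.uint8(86), np.uint8(83), np.uint8(82)), (np.uint8(85), np.uint8(82), np.uint8(79)), (np.uint8(105), np.uint8(103), np.uint8(97)), (np.uint8(255), np.uint8(255), np.uint8(255)), (np.uint8(255), np.uint8(255), np.uint8(255)), (np.uint8(255), np.uint8(255), np.uint8(255)), (np.uint8(255), np.uint8(255), np.uint8(255)), (np.uint8(255), np.uint8(255), np.uint8(255)), (np.uint8(255), np.uint8(255), np.uint8(255))]
j2 rel [-0.0177 -0.0048] 27 [-6.7 10.5 11.2 12.  12.7 11.1  5.6  2.7 -0.9 -1.1 -0.9  1.6 -0.7 -0.8
 -2.4 -3.  -3.7 -2.8 -4.2 -2.5  0.3  3.   6.1  4.9  3.7  2.5  0.7]
```

```bash
python3 - <<'E'
from m import *
for n,ex in(("j1",[.442,.0684]),("j2",[.442,.1288])):
    c,im=load(n);K,R,t=c;i=im.astype(int)
    col=i[140:165,245:270].min(2); r=140+np.median((col>150).argmax(0))-.5
    for z in(.2309,.226): print(n,r,(plane(c,(257,r),z)[0]-.0553-ex[0]).round(4))
    # side extents over rows
    for row in (225,):
        ok=(i[row].min(1)>105)&(i[row,:,0]-i[row,:,2]<40); w=np.where(ok)[0]; w=w[(w>140)&(w<370)]
        for z in(.2309,): print(row,w[0],w[-1],(plane(c,(w[0]-.5,row),z)[1]-ex[1]).round(4),(plane(c,(w[-1]+.5,row),z)[1]-ex[1]).round(4))
E
```

```text
j1 150.5 -0.0036
j1 150.5 -0.0041
225 168 348 0.0532 -0.0532
j2 149.5 -0.0031
j2 149.5 -0.0036
225 168 348 0.0532 -0.0533
```

The held strainer's centre is 3.4 mm behind the TCP in x and centred in y. The target TCP is (0.5524, 0.068), with seating at z of about 0.083.

>>> {"method": "drive_tool", "body": {
  "increments": "0 0 0 2.5 -1.5 0 0;0 0 0 5 -3 0 0;0 0 0 7.5 -4.5 0 0;0 0 0 10 -6 0 0;0 0 0 11.05 -6.1 0 0;0 0 0 11.05 -6.1 -1 0;0 0 0 11.05 -6.1 -2 0;0 0 0 11.05 -6.1 -3 0;0 0 0 11.05 -6.1 -4 0;0 0 0 11.05 -6.1 -4 0"
}}

```text
time: 12.5
eef_pos: [0.5506, 0.0686, 0.1684]
eef_rot: [[1.0, -0.001, -0.004], [-0.001, -1.0, 0.0], [-0.004, -0.0, -1.0]]
ft_force: [-0.1, -0.2, -0.9]
grip_width: 0.0371
grasp_force: 20.0
```

>>> {"method": "drive_tool", "body": {
  "increments": "0 0 0 0 0 -1 0;0 0 0 0 0 -2 0;0 0 0 0 0 -3 0;0 0 0 0 0 -4 0;0 0 0 0 0 -5 0;0 0 0 0 0 -6 0;0 0 0 0 0 -6.6 0;0 0 0 0 0 -7.2 0;0 0 0 0 0 -7.6 0;0 0 0 0 0 -7.6 0"
}}

```text
time: 13.5
eef_pos: [0.5522, 0.068, 0.0937]
eef_rot: [[1.0, -0.001, -0.001], [-0.001, -1.0, 0.0], [-0.001, -0.0, -1.0]]
ft_force: [-0.3, 0.2, -0.7]
grip_width: 0.0373
grasp_force: 20.0
```

>>> {"method": "drive_tool", "body": {
  "increments": "0 0 0 0 0 -0.2 0;0 0 0 0 0 -0.4 0;0 0 0 0 0 -0.6 0;0 0 0 0 0 -0.8 0;0 0 0 0 0 -0.9 0;0 0 0 0 0 -1.0 0;0 0 0 0 0 -1.0 0;0 0 0 0 0 -1.0 0;0 0 0 0 0 -1.0 0;0 0 0 0 0 -1.0 0"
}}

```text
time: 14.5
eef_pos: [0.5525, 0.068, 0.0843]
eef_rot: [[1.0, -0.001, 0.0], [-0.001, -1.0, 0.0], [0.0, -0.0, -1.0]]
ft_force: [0.1, -0.3, -0.4]
grip_width: 0.0371
grasp_force: 20.0
```

>>> {"method": "drive_tool", "body": {
  "increments": "0 0 0 0 0 -0.05 0;0 0 0 0 0 -0.05 0;0 0 0 0 0 -0.1 0;0 0 0 0 0 -0.1 0;0 0 0 0 0 -0.15 0;0 0 0 0 0 -0.15 0;0 0 0 0 0 -0.15 0;0 0 0 0 0 -0.15 0;0 0 0 0 0 -0.15 0;0 0 0 0 0 -0.15 0"
}}

```text
time: 15.5
eef_pos: [0.5525, 0.068, 0.0833]
eef_rot: [[1.0, -0.001, 0.0], [-0.001, -1.0, -0.0], [0.0, 0.0, -1.0]]
ft_force: [-2.4, 0.5, 5.0]
grip_width: 0.0369
grasp_force: 20.0
```

Contact came at 5 N at exactly the expected height, 0.0833. I release, keeping the opening small, and rise.

>>> {"method": "drive_tool", "body": {
  "increments": "0 0 0 0 0 0 4.2;0 0 0 0 0 0 5;0 0 0 0 0 0 5.2;0 0 0 0 0 0 5.2;0 0 0 0 0 2 5.2;0 0 0 0 0 5 5.2;0 0 0 0 0 8 5.2;0 0 0 -3 0 11 5.2;0 0 0 -7 0 12 5.2;0 0 0 -10 0 13 5.2"
}}

```text
time: 16.5
eef_pos: [0.4509, 0.0681, 0.2135]
eef_rot: [[1.0, -0.001, 0.001], [-0.001, -1.0, -0.0], [0.001, 0.0, -1.0]]
ft_force: [0.9, -0.6, 0.6]
grip_width: 0.0517
grasp_force: 0.0
```

>>> {"method": "drive_tool", "body": {
  "increments": "0 0 0 -1 0 0 6.5;0 0 0 -1 0 0 6.5;0 0 0 -1 0 0 6.5;0 0 0 -1 0 0 6.5;0 0 0 -1 0 0 6.5;0 0 0 -1 0 0 6.5;0 0 0 -1 0 0 6.5;0 0 0 -1 0 0 6.5;0 0 0 -1 0 0 6.5;0 0 0 -1 0 0 6.5"
}}

```text
time: 17.5
eef_pos: [0.4424, 0.068, 0.2128]
eef_rot: [[1.0, -0.001, 0.0], [-0.001, -1.0, 0.0], [0.0, -0.0, -1.0]]
ft_force: [-0.2, 0.5, 0.3]
grip_width: 0.0647
grasp_force: 0.0
```

```bash
python3 snap.py j3; python3 - <<'E'
from m import *
from scipy.optimize import least_squares
c,im=load("j3");K,R,t=c;g=np.array([.549,.068,.104]);q=K@(R@g+t);f=K[0,0]/q[2];q=q[:2]/q[2];print(q,f)
yy,xx=np.mgrid[:384,:512]
m=ivory(im)*(np.hypot(xx-q[0],yy-q[1])<.0665*f).astype(np.uint8)
i=im.astype(int);m|=((i.min(2)>200)&(np.hypot(xx-q[0],yy-q[1])<.0665*f)).astype(np.uint8)
cs,_=cv2.findContours(m,cv2.RETR_EXTERNAL,cv2.CHAIN_APPROX_NONE)
k=cv2.convexHull(max(cs,key=cv2.contourArea))[:,0]
for z in(.098,.104,.110):
    P=np.array([plane(c,a,z)[:2] for a in k]);s=least_squares(lambda o:np.hypot(*(P-o[:2]).T)-o[2],[.549,.068,.055],loss="soft_l1",f_scale=.0005)
    print(z,s.x.round(4),(1e3*np.abs(s.fun)).max().round(2))
u,v=q.astype(int);a=im[max(0,v-70):v+70,u-80:u+80];cv2.imwrite("pics/c_j3.png",cv2.resize(a,None,fx=4,fy=4,interpolation=cv2.INTER_CUBIC)[:,:,::-1])
E
```

```text
[0.4424 0.068  0.2128] [[1.0, -0.001, 0.0], [-0.001, -1.0, 0.0], [0.0, -0.0, -1.0]] [-0.1   0.06  1.74  0.    1.34  1.47] 17.5
[257.84883764  74.14150608] 1084.2709489389742
0.098 [0.5494 0.0684 0.0563] 0.17
0.104 [0.5487 0.0684 0.0551] 0.17
0.11 [0.548  0.0684 0.054 ] 0.16
```

The strainer fits radius 55.1 mm at rim height 0.104, centred at (0.5487, 0.0684): seated flat. Next I look at the reamer from overhead.

>>> {"method": "drive_tool", "body": {
  "increments": "0 0 0 0 -4 0 6.5;0 0 0 0 -8 0 6.5;0 0 0 1 -12 0 6.5;0 0 0 3 -16 0 6.5;0 0 0 5 -20 -2 6.5;0 0 0 7 -24 -4 6.5;0 0 0 8.8 -28 -6 6.5;0 0 0 8.8 -28 -6 6.5;0 0 0 8.8 -28 -6 6.5;0 0 0 8.8 -28 -6 6.5"
}}

```text
time: 18.55
eef_pos: [0.5302, -0.2112, 0.1532]
eef_rot: [[1.0, -0.001, 0.0], [-0.001, -1.0, 0.0], [0.0, -0.0, -1.0]]
ft_force: [0.8, 0.4, 0.5]
grip_width: 0.0649
grasp_force: 0.0
```

```bash
python3 snap.py r1
```

```text
[ 0.5302 -0.2112  0.1532] [[1.0, -0.001, 0.0], [-0.001, -1.0, 0.0], [0.0, -0.0, -1.0]] [-0.57  0.33  1.55  0.    1.26  1.  ] 18.55
```

>>> {"method": "drive_tool", "body": {
  "increments": "0 0 0 0 2 0 6.5;0 0 0 0 4 0 6.5;0 0 0 0 4 0 6.5;0 0 0 0 4 0 6.5;0 0 0 0 4 0 6.5;0 0 0 0 4 0 6.5;0 0 0 0 4 0 6.5;0 0 0 0 4 0 6.5;0 0 0 0 4 0 6.5;0 0 0 0 4 0 6.5"
}}

```text
time: 19.6
eef_pos: [0.5304, -0.1722, 0.1527]
eef_rot: [[1.0, -0.001, -0.0], [-0.001, -1.0, 0.0], [-0.0, -0.0, -1.0]]
ft_force: [-0.5, -0.1, -0.2]
grip_width: 0.065
grasp_force: 0.0
```

```bash
python3 snap.py r2; cat > rm.py <<'E'
from m import *
from scipy.optimize import least_squares
for n in("r1","r2"):
    c,im=load(n);K,R,t=c;g=np.array([.603,-.213,.004]);q=K@(R@g+t);f=K[0,0]/q[2];q=q[:2]/q[2]
    yy,xx=np.mgrid[:384,:512];i=im.astype(int)
    m=((i[...,1]>105)&(i[...,0]-i[...,2]>6)|(i.min(2)>225))&(np.hypot(xx-q[0],yy-q[1])<.05*f)
    cs,_=cv2.findContours(m.astype(np.uint8),cv2.RETR_EXTERNAL,cv2.CHAIN_APPROX_NONE)
    k=cv2.convexHull(max(cs,key=cv2.contourArea))[:,0]
    for z in(.0055,.031):
      P=np.array([plane(c,a,z)[:2] for a in k]);s=least_squares(lambda o:np.hypot(*(P-o[:2]).T)-o[2],[.603,-.213,.027],loss="soft_l1",f_scale=.0005)
      print(n,z,s.x.round(4),(1e3*s.fun).round(1).min(),(1e3*s.fun).round(1).max(),cv2.boundingRect(k))
E
python3 rm.py
python3 - <<'E'
from m import *
T=[]
for n,g in(("j3",[.5487,.068,.14]),("r1",[.603,-.213,.03])):
    c,im=load(n);K,R,t=c;q=K@(R@np.array(g)+t);u,v=(q[:2]/q[2]).astype(int)
    a=im[max(0,v-32):v+32,u-32:u+32];T.append(cv2.resize(a,(390,390),interpolation=cv2.INTER_CUBIC));print(n,u,v)
cv2.imwrite("pics/pair.png",np.hstack(T)[:,:,::-1])
E
```

```text
[ 0.5304 -0.1722  0.1527] [[1.0, -0.001, -0.0], [-0.001, -1.0, 0.0], [-0.0, -0.0, -1.0]] [-0.51  0.31  1.59 -0.    1.25  1.06] 19.6
r1 0.0055 [ 0.6038 -0.213   0.0276] -0.3 0.3 (235, 85, 51, 53)
r1 0.031 [ 0.6036 -0.2129  0.0254] -0.3 0.3 (235, 85, 51, 53)
r2 0.0055 [ 0.6037 -0.2134  0.0279] -0.6 1.3 (271, 85, 52, 54)
r2 0.031 [ 0.6035 -0.2102  0.0257] -0.6 1.2 (271, 85, 52, 54)
j3 257 68
r1 259 112
```

View pics/pair.png

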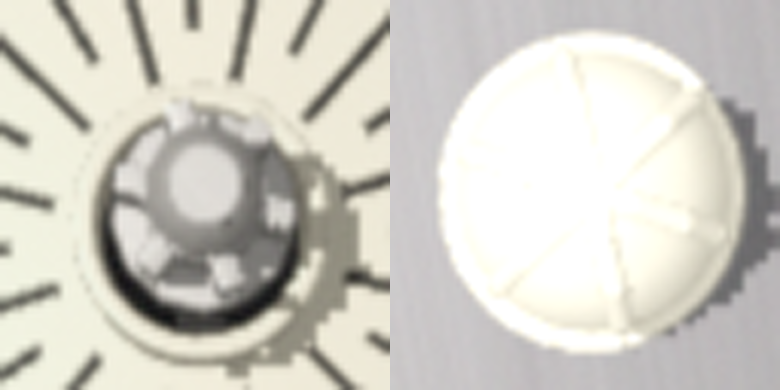

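The left half shows six tooth ends around the shaft, at about (185,115), (258,128), (278,210), (228,272), (150,255) and (130,180). The right half shows the reamer's rib feet at about (570,65), (695,90), (720,230), (622,325) and (503,292). I convert both to angles.

```bash
python3 - <<'E'
from m import *
s=390/64
def go(n,pts,org,off,z,ctr):
    c,_=load(n)
    P=np.array([plane(c,((x-off)/s+org[0]-.5,y/s+org[1]-.5),z)[:2] for x,y in pts])
    print(n,"radii mm",(1e3*np.hypot(*(P-ctr).T)).round(1)); d=P-ctr;a=np.degrees(np.arctan2(d[:,1],d[:,0])); 
    m=np.degrees(np.angle(np.exp(6j*np.radians(a)).mean()))/6
    print("mod60",(a%60).round(1),"mean",round(m,1), "mean pt",P.mean(0).round(4))
T=[(185,115),(258,128),(278,210),(228,272),(150,255),(130,180)]
for z in(.139,.142): go("j3",T,(225,36),0,z,np.array([.549,.0683]))
Rb=[(570,65),(695,90),(720,230),(622,325),(503,292)]
for z in(.02,.031): go("r1",Rb,(227,80),390,z,np.array([.6037,-.2132]))
E
```

```text
j3 radii mm [10.8 11.7 10.3  9.5  9.5  9.8]
mod60 [11.3 20.2 24.1 22.3 14.2 14.3] mean 17.7 mean pt [0.5499 0.0678]
j3 radii mm [10.2 11.2 10.2  9.8  9.7  9.6]
mod60 [11.8 18.9 21.8 21.3 16.  16.7] mean 17.8 mean pt [0.5495 0.0678]
r1 radii mm [21.3 24.  22.3 22.1 22.2]
mod60 [10.5 15.  15.4 13.1 16. ] mean 14.0 mean pt [ 0.6027 -0.218 ]
r1 radii mm [20.5 23.  21.5 21.4 21.5]
mod60 [10.8 15.  15.1 12.9 16. ] mean 14.0 mean pt [ 0.6026 -0.2178]
```

Teeth lie at 17.8° and ribs at 14.0° (mod 60), so the parts need only about +4° of turn. I grip between the ribs by turning the tool +14° (0.245 rad) and centre over the reamer at (0.6037, -0.2132).

>>> {"method": "drive_tool", "body": {
  "increments": "0 0 0.1 2.5 -1.5 0 7;0 0 0.2 5 -3 0 7;0 0 0.245 7.3 -4.1 0 7;0 0 0.245 7.35 -4.1 -3 7;0 0 0.245 7.35 -4.1 -6 7;0 0 0.245 7.35 -4.1 -9 7;0 0 0.245 7.35 -4.1 -11 7;0 0 0.245 7.35 -4.1 -12 7;0 0 0.245 7.35 -4.1 -12 7;0 0 0.245 7.35 -4.1 -12 7"
}}

```text
time: 20.65
eef_pos: [0.6046, -0.2134, 0.0336]
eef_rot: [[0.97, 0.241, 0.001], [0.241, -0.97, -0.001], [0.001, 0.001, -1.0]]
ft_force: [0.8, 0.2, 0.5]
grip_width: 0.0708
grasp_force: 0.0
```

```bash
python3 snap.py r3; python3 - <<'E'
from m import *
from scipy.optimize import least_squares
c,im=load("r3");K,R,t=c;g=np.array([.6037,-.2132,.03]);q=K@(R@g+t);f=K[0,0]/q[2];q=q[:2]/q[2];i=im.astype(int)
yy,xx=np.mgrid[:384,:512]
m=((i[...,1]>105)&(i[...,0]-i[...,2]>6)|(i.min(2)>225))&(np.hypot(xx-q[0],yy-q[1])<.05*f)&(yy<215)
cs,_=cv2.findContours(m.astype(np.uint8),cv2.RETR_EXTERNAL,cv2.CHAIN_APPROX_NONE)
k=max(cs,key=cv2.contourArea);print(cv2.boundingRect(k),q)
h=cv2.convexHull(k)[:,0];h=h[h[:,1]<q[1]]
P=np.array([plane(c,a,.0055)[:2] for a in h]);s=least_squares(lambda o:np.hypot(*(P-o).T)-.0273,g[:2],loss="soft_l1",f_scale=.0005);print(s.x.round(4),(1e3*s.fun).round(1))
E
```

```text
[ 0.6046 -0.2134  0.0336] [[0.97, 0.241, 0.001], [0.241, -0.97, -0.001], [0.001, 0.001, -1.0]] [-0.51  0.56  1.5   0.    1.08  0.81] 20.65
(222, 177, 73, 38) [257.59735619 224.50670746]
[ 0.6044 -0.2132] [-0.1 -0.1  0.2 -0.  -0.1 -0.1 -0.1 -0.   0.  -0.2  0.1 -0.1 -0.1 -0.
  0.  -0.   0.1  0.1  0.1]
```

Reamer confirmed at (0.604, -0.213), with the TCP centred over it. I go down the last 4.4 cm and grip.

>>> {"method": "drive_tool", "body": {
  "increments": "0 0 0 0 0 -1 7;0 0 0 0 0 -2 7;0 0 0 0 0 -3 7;0 0 0 0 0 -3.6 7;0 0 0 0 0 -4 7;0 0 0 0 0 -4.2 7;0 0 0 0 0 -4.35 7;0 0 0 0 0 -4.35 7;0 0 0 0 0 -4.35 4;0 0 0 0 0 -4.35 3"
}}

```text
time: 21.7
eef_pos: [0.6041, -0.2131, -0.0104]
eef_rot: [[0.97, 0.241, 0.001], [0.241, -0.97, -0.0], [0.0, 0.0, -1.0]]
ft_force: [0.6, 0.4, -0.1]
grip_width: 0.0584
grasp_force: 0.0
```

>>> {"method": "drive_tool", "body": {
  "increments": "0 0 0 0 0 0 3;0 0 0 0 0 0 3;0 0 0 0 0 0 3;0 0 0 0 0 0 3;0 0 0 0 0 0 3;0 0 0 0 0 0 3;0 0 0 0 0 0 3;0 0 0 0 0 0 3;0 0 0 0 0 0 3;0 0 0 0 0 0 3",
  "grip_force": 35
}}

```text
time: 22.7
eef_pos: [0.604, -0.2131, -0.0105]
eef_rot: [[0.97, 0.241, 0.0], [0.241, -0.97, -0.0], [0.0, 0.0, -1.0]]
ft_force: [-0.1, -0.1, 4.3]
grip_width: 0.0445
grasp_force: 35.0
```

>>> {"method": "drive_tool", "body": {
  "increments": "0 0 0 0 0 3 3;0 0 0 0 0 7 3;0 0 0 0 0 11 3;0 0 0 0 0 15 3;0 0 0 0 0 18 3;0 0 0 0 2 20 3;0 0 0 -1 6 20 3;0 0 0 -2 10 20 3;0 0 0 -3 14 20 3;0 0 0 -4 18 20 3"
}}

```text
time: 23.7
eef_pos: [0.5629, -0.0315, 0.1886]
eef_rot: [[0.971, 0.241, -0.001], [0.241, -0.971, 0.001], [-0.001, -0.001, -1.0]]
ft_force: [0.8, 0.1, -1.1]
grip_width: 0.0445
grasp_force: 35.0
```

>>> {"method": "drive_tool", "body": {
  "increments": "0 0 0.03 -0.7 4 0 3;0 0 0.065 -1.5 8 0 3;0 0 0.065 -1.5 10.1 0 3;0 0 0.065 -1.5 10.1 0 3;0 0 0.065 -1.5 10.1 -0.5 3;0 0 0.065 -1.5 10.1 -1 3;0 0 0.065 -1.5 10.1 -1.5 3;0 0 0.065 -1.5 10.1 -2 3;0 0 0.065 -1.5 10.1 -2 3;0 0 0.065 -1.5 10.1 -2 3"
}}

```text
time: 24.7
eef_pos: [0.5489, 0.0675, 0.169]
eef_rot: [[0.953, 0.303, -0.0], [0.303, -0.953, 0.0], [-0.0, -0.0, -1.0]]
ft_force: [0.2, 0.3, -0.6]
grip_width: 0.045
grasp_force: 35.0
```

```bash
python3 snap.py k1; python3 - <<'E'
from m import *
from scipy.optimize import least_squares
c,im=load("k1");s=arm.state();ex=s["eef_pos"];K,R,t=c;i=im.astype(int)
g=ex+[0,0,.0135+.0025];q=K@(R@g+t);f=K[0,0]/q[2];q=q[:2]/q[2];yy,xx=np.mgrid[:384,:512]
g2=cv2.cvtColor(im,cv2.COLOR_RGB2GRAY)
# tip of dome: check finger-relative, flange front edge
print(q,f,[int(v) for v in g2[int(q[1]-.045*f):int(q[1])-20,int(q[0])]])
print(int(q[1]-.045*f))
E
```

```text
[0.5489 0.0675 0.169 ] [[0.953, 0.303, -0.0], [0.303, -0.953, 0.0], [-0.0, -0.0, -1.0]] [-0.08  0.29  1.57 -0.    1.28  1.18] 24.7
[258.17190988 234.76819302] 1641.7096022808341 [133, 132, 131, 132, 132, 132, 132, 131, 131, 130, 154, 232, 254, 255, 255, 254, 220, 177, 171, 170, 185, 251, 255, 254, 212, 113, 39, 27, 40, 77, 125, 150, 193, 242, 254, 255, 255, 255, 254, 216, 175, 168, 158, 154, 154, 152, 151, 152, 152, 153, 152, 154, 157, 159]
160
```

The held reamer is centred to within about 0.5 mm. I go down to just above the tooth ends.

>>> {"method": "drive_tool", "body": {
  "increments": "0 0 0 0.02 0.05 -0.5 3;0 0 0 0.02 0.05 -1 3;0 0 0 0.02 0.05 -1.5 3;0 0 0 0.02 0.05 -2 3;0 0 0 0.02 0.05 -2.4 3;0 0 0 0.02 0.05 -2.8 3;0 0 0 0.02 0.05 -3.2 3;0 0 0 0.02 0.05 -3.6 3;0 0 0 0.02 0.05 -3.6 3;0 0 0 0.02 0.05 -3.6 3"
}}

```text
time: 25.75
eef_pos: [0.5491, 0.0685, 0.1332]
eef_rot: [[0.953, 0.304, -0.0], [0.304, -0.953, -0.0], [-0.0, -0.0, -1.0]]
ft_force: [-0.2, 0.0, -0.5]
grip_width: 0.0449
grasp_force: 35.0
```

>>> {"method": "drive_tool", "body": {
  "increments": "0 0 0 0 0 -0.1 3;0 0 0 0 0 -0.2 3;0 0 0 0 0 -0.3 3;0 0 0 0 0 -0.4 3;0 0 0 0 0 -0.5 3;0 0 0 0 0 -0.6 3;0 0 0 0 0 -0.7 3;0 0 0 0 0 -0.8 3;0 0 0 0 0 -0.8 3;0 0 0 0 0 -0.8 3"
}}

```text
time: 26.75
eef_pos: [0.5491, 0.0685, 0.1252]
eef_rot: [[0.953, 0.304, -0.0], [0.304, -0.953, -0.0], [-0.0, -0.0, -1.0]]
ft_force: [-0.4, 0.5, -1.5]
grip_width: 0.0446
grasp_force: 35.0
```

The reamer is 3 mm below the tooth-contact height with no resistance, so the splines are meshing. I continue to home.

>>> {"method": "drive_tool", "body": {
  "increments": "0 0 0 0 0 -0.2 3;0 0 0 0 0 -0.4 3;0 0 0 0 0 -0.5 3;0 0 0 0 0 -0.6 3;0 0 0 0 0 -0.7 3;0 0 0 0 0 -0.8 3;0 0 0 0 0 -0.9 3;0 0 0 0 0 -1.0 3;0 0 0 0 0 -1.0 3;0 0 0 0 0 -1.0 3"
}}

```text
time: 27.75
eef_pos: [0.5491, 0.0685, 0.1152]
eef_rot: [[0.953, 0.304, -0.0], [0.304, -0.953, -0.0], [-0.0, -0.0, -1.0]]
ft_force: [-0.0, -0.1, -1.5]
grip_width: 0.0451
grasp_force: 35.0
```

>>> {"method": "drive_tool", "body": {
  "increments": "0 0 0 0 0 -0.1 3;0 0 0 0 0 -0.1 3;0 0 0 0 0 -0.2 3;0 0 0 0 0 -0.2 3;0 0 0 0 0 -0.3 3;0 0 0 0 0 -0.3 3;0 0 0 0 0 -0.3 3;0 0 0 0 0 -0.3 3;0 0 0 0 0 -0.3 3;0 0 0 0 0 -0.3 3",
  "grip_force": 50
}}

```text
time: 28.75
eef_pos: [0.5493, 0.0685, 0.1124]
eef_rot: [[0.953, 0.304, 0.0], [0.304, -0.953, -0.0], [0.0, 0.0, -1.0]]
ft_force: [0.6, 0.3, 4.2]
grip_width: 0.0443
grasp_force: 50.0
```

The spring engaged at about home height (+5.5 N). I press on to the bottom.

>>> {"method": "drive_tool", "body": {
  "increments": "0 0 0 0 0 -0.1 3;0 0 0 0 0 -0.15 3;0 0 0 0 0 -0.2 3;0 0 0 0 0 -0.25 3;0 0 0 0 0 -0.3 3;0 0 0 0 0 -0.35 3;0 0 0 0 0 -0.35 3;0 0 0 0 0 -0.35 3;0 0 0 0 0 -0.35 3;0 0 0 0 0 -0.35 3"
}}

```text
time: 29.75
eef_pos: [0.5494, 0.0685, 0.1094]
eef_rot: [[0.953, 0.304, 0.001], [0.304, -0.953, -0.0], [0.001, 0.0, -1.0]]
ft_force: [-2.0, -0.8, 8.0]
grip_width: 0.0446
grasp_force: 50.0
```

>>> {"method": "drive_tool", "body": {
  "increments": "0 0 0 0 0 -0.05 3;0 0 0 0 0 -0.1 3;0 0 0 0 0 -0.15 3;0 0 0 0 0 -0.2 3;0 0 0 0 0 -0.2 3;0 0 0 0 0 -0.2 3;0 0 0 0 0 -0.2 3;0 0 0 0 0 -0.2 3;0 0 0 0 0 -0.2 3;0 0 0 0 0 -0.2 3"
}}

```text
time: 30.75
eef_pos: [0.5496, 0.0685, 0.1082]
eef_rot: [[0.953, 0.304, 0.002], [0.304, -0.953, -0.0], [0.002, 0.001, -1.0]]
ft_force: [-2.7, -0.3, 13.0]
grip_width: 0.0445
grasp_force: 50.0
```

>>> {"method": "drive_tool", "body": {
  "increments": "0 0 0 0 0 -0.05 3;0 0 0 0 0 -0.1 3;0 0 0 0 0 -0.15 3;0 0 0 0 0 -0.2 3;0 0 0 0 0 -0.2 3;0 0 0 0 0 -0.2 3;0 0 0 0 0 -0.2 3;0 0 0 0 0 -0.2 3;0 0 0 0 0 -0.2 3;0 0 0 0 0 -0.2 3"
}}

```text
time: 31.75
eef_pos: [0.5501, 0.0685, 0.108]
eef_rot: [[0.953, 0.304, 0.004], [0.304, -0.953, -0.0], [0.003, 0.001, -1.0]]
ft_force: [-5.2, -0.6, 23.3]
grip_width: 0.0446
grasp_force: 50.0
```

A further 2 mm of command gave only 0.2 mm of motion while the force rose to 23 N, so the drive has bottomed out. The grip is firm, and I hand the job in.

```bash
python3 -c "
from cell import arm
print(arm.finish_job())"
```

```text
the job is handed in; nothing more can be done
None
```

The job is handed in at about 32 s: the strainer is seated flat on the ribs, the reamer is meshed and fully home on the shaft, and the arm is still holding it pressed with the drive bottomed at 23 N.

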